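Hold a rocket fin clamped upright in the bonding jig

TASK

Take the plywood rocket fin off its leaning rack, stand it upright on its long edge in the groove of the bonding jig, centred in front of the pad, and let go of it. Then push the jig's sprung jaw by its red handle until the black pad presses the fin flat against the fence and is pushed in about half of its 16 mm travel, and finish while still holding the jaw there: the spring would open it again. Leave the other things on the table where they are.

Things in the scene. Friction and masses are not known exactly. Their poses are not given: they have to be found in the camera images.
- fin_mid (a point): Rocket fin: swept plywood plate 8 mm thick, yellow tip; long edge (root) 120 mm, tip edge 80 mm, 100 mm root to tip, 50-100 g. Point: mid-thickness, 50 mm up from the middle of the root. Axes: x through the thickness, y along the root, z root to tip. 20 mm below the tip it spans y -36 to +52 mm. Starts in the rack, root down, leaning 34 degrees from upright, tip towards the robot.
- rack_mid (a point): Small fixed wooden rack, base 120 x 110 mm; point at the middle of its underside. It stands left or right of the jig. The board under the leaning fin reaches only 50 mm up from the root (fin's -x side), so the fin's upper half is free on both faces and can be pinched by its thickness.
- groove (a point): Middle of the groove's floor in the fixed bonding jig, 10 mm above the table. x: level, across the groove, from jaw to fence (roughly away from the robot); y along the groove; z up. Groove 14 mm wide, 150 mm long. Aluminium fence at x = +7 mm: 55 mm high above the floor; aluminium lip at x = -7 mm: 25 mm high, 8 thick. A fin flat on the fence has its middle plane at x = +3 mm.
- jaw_grip (a point): Point in the jaw's red handle, an upright plate 16 mm thick (x), 50 mm wide (y), free from 64 to 112 mm above the table; the point is at its middle in x and y, 20 mm below its top. Axes as groove. With the jaw fully back it lies 118 mm in -x of the groove middle.
- jaw (a joint): Slide of the jaw along groove x towards the fence, 0 (fully back, where its spring returns it) to 0.070 m. Pushing needs 3 N at 0 and 0.12 N more per mm, plus what the pad presses. The pad meets a fin that is flat on the fence at 0.040; 0.048 then pushes the pad in by half.
- pad (a joint): How far the black sprung pad is pushed back into the jaw: 0 (free) to 0.016 m (at its stop). 1 N to start, then 0.5 N per mm, so 5 N when half in.
- pad_face (a point): Middle of the front face of the black pad (50 mm wide, 24 mm high) at the front of the jaw, 49 mm above the table, 41 mm in -x of the groove middle when the jaw is fully back.
- cone_stand_mid (a point): Stand with four white nose cones, 75 x 160 mm, 96 mm high, fixed; point at the middle of its underside. It stands on the side of the jig where the rack is not.
- glue: White glue bottle, 40 mm across, 120 mm high; origin under its middle. Leave it.
- paint_jar: Blue paint jar, 52 mm across, 55 mm high; origin under its middle. Leave it.
- sanding_block: Cork sanding block 50 x 90 x 28 mm; origin under its middle. Leave it.
- screwdriver: Screwdriver lying on the table; leave it.
- body_tube: Cardboard tube standing upright, 48 mm across, 100 mm high; origin under its middle. Leave it.
Not all that is in view belongs to the job. Of the things like the part that bears fin_mid, leave any that is pink; of the rest the smaller one is meant.

How it is judged:
By the outcome, as a careful person would: the job done as asked, in the order asked, and still so for the second after the job is handed in, while the arm keeps its last pose, push and grip.
It also fails if it takes over 59 s, if anything falls off the work surface, if the arm or the gripper's body presses on something with over 40 N, if the wrist force passes 120 N, or if a joint passes its speed limit or range.

ROBOT

A 6-joint arm with a two-finger parallel gripper is mounted at the origin on the work surface. World frame = base frame: x ahead of the robot, y to its left, z up, the work surface at z = 0. Lengths are in m, angles in rad, forces in N, time in s.
With the tool pointing down it reaches from about 0.375 to 0.925 m from the base axis. Payload 5.7 kg.
Tool frame: the origin (TCP) lies midway between the tips of the shut fingers; the grasp point (between the pads) lies 19 mm behind it (ctrl.grasp_offset is the distance from the TCP to the grasp point, in m); z points along the fingers, y is the line along which they close (so a half turn about z gives the same grasp; the last joint's range is limited). The gripper opens to 88 mm and grips with 3 to 60 N. Pads are 20 mm wide; open, the fingers measure 115 mm over their backs; the gripper's body (75 mm by 178 mm) begins 61 mm behind the grasp point.
Start: joints at [-1.288, 0.359, 1.51, -0, 1.272, -0.115], TCP at [0.232, -0.553, 0.223] pointing down, gripper open.
Joint ranges: [-2.97, 2.97], [-1.01, 2.36], [0.21, 2.38], [-0.96, 4.11], [0.2, 2.71], [-2.98, 2.98]. Speed limits (rad/s): [2.39, 2.39, 3.14, 3.14, 3.14, 3.14].

INTERFACE

Orientations are given as a unit quaternion [x, y, z, w].
In Python, from bench import ctrl gives the robot as it stands.
- The arm moves only by the tool servo_tool, never from a script. Its argument "rows" is a list of rows, each a list of 7 numbers: the shift along the tool's x, y, z in units of 200 mm (1.0 is 200 mm), then the turn, a rotation vector about the tool's x, y, z in units of 90 degrees (1.0 is 90 degrees), then the closure, from 0 (fully open) to 1 (shut). In form: [[tx, ty, tz, wx, wy, wz, fingers], ...]. A call has exactly 10 rows; each row shifts and turns the commanded pose from where the row before left it, along the tool's axes as they then stand; what a row does not reach is not made up. A row lasts 1/12 s, in which the tool goes at most 41.7 mm and 7.16 degrees, less where a joint would pass 70% of its speed; a pose out of reach is approached as far as the arm can. A call with a number of a shift or a turn outside -1 to 1 is refused whole. A call with a gripper value outside its range is refused whole. The fingers move at their own pace and stop on an object; "newtons" is the grip in N (left out, the last holds). Time passes only in rows, so rows that do not move let the fingers close, or fill a call up. It gives the time, the measured TCP pose, the force, the opening and the grip force at its end, in the units of the state.
- ctrl.get_state(): the state, without advancing time (a new reading comes with each control period).
- ctrl.get_image(name): name is "scene" or "top"; returns (picture, depth): 420x560x3 uint8, blue, green, red; 420x560 float32, m along the optical axis (not along the pixel's ray), 0 where there is no reading.
- ctrl.camera_model(name): a dict with "vfov" (degrees; the focal length in pixels is half the picture's height over the tangent of half this angle, whatever the lens; pixels are square), "cx", "cy" (the principal point, pixels), "eye" and "orientation" of the camera in the world. Camera axes: x right, y down, z forward; pixel columns grow to the right and rows downward; lengths in m; the calibration is good to about 2 mm. A picture is of the moment at which its call begins. camera_model takes no time and is no camera call.
- ctrl.finish_job(): hands the job in; it is judged then, once.
The state is a dict: "clock": time; "qpos": joint angles; "qvel": joint speeds; "tau": joint torques, N m; "ee_pos": TCP position; "tcp_rot": TCP orientation; "force": force on the tool from outside, world axes, zero at the start; "wrist_torque": the same for the moment, N m; "gripper_width": opening from 0.0 (shut) to 1.0 (fully open); "grip_force": force on a finger pad.
Only numpy, scipy, OpenCV 4.12 (cv2) and the standard library are available. Lean on these libraries where they do the work, as an engineer would, in place of code of your own. Each camera call takes 0.05 s, during which the arm holds its last target. There are 200 camera calls.

## Working session

There is one attempt and no reset: what is moved stays moved. The work goes in short steps, Python scripts to look and compute and a tool call to move; the robot and the scene stay as the last step left them, time stands still between calls to the robot, and variables do not carry over. Pictures are saved under pics/ and viewed, at most 10 in all, crops included, and the job is handed in when it is done.

Besides the shell and the picture viewer there is one more tool, called after "Request:" in YAML: its name, and indented under it one key for each argument. servo_tool: Moves the arm, as the interface text tells. Its arguments: {"type":"object","properties":{"rows":{"type":"array","items":{"type":"array","items":{"type":"number","minimum":-1,"maximum":1}}},"newtons":{"type":"number"}},"required":["rows"]}

```bash
mkdir -p pics; ls; cat > h.py <<'E'
import numpy as np, cv2
from bench import ctrl
from scipy.spatial.transform import Rotation as R
def cloud(name):
    im,d=ctrl.get_image(name); m=ctrl.camera_model(name)
    f=im.shape[0]/2/np.tan(np.radians(m['vfov'])/2)
    v,u=np.mgrid[:im.shape[0],:im.shape[1]]
    P=np.dstack([(u-m['cx'])/f*d,(v-m['cy'])/f*d,d])
    W=P@R.from_quat(m['orientation']).as_matrix().T+np.array(m['eye'])
    W[d==0]=np.nan
    return im,W
E
python3 - <<'E'
from h import *
for n in ['scene','top']:
    im,W=cloud(n); cv2.imwrite(f'pics/{n}0.png',im); np.savez(f'{n}0.npz',im=im,W=W); print(ctrl.camera_model(n))
print(ctrl.get_state(),ctrl.grasp_offset)
E
```

```text
pics
{'vfov': 53.32364573857378, 'cx': 286.35927953756516, 'cy': 213.17118617991343, 'eye': array([ 1.26562796, -0.01825007,  1.08917319]), 'orientation': array([ 0.73466429,  0.60226038, -0.19918293, -0.24057635])}
{'vfov': 51.11069454472648, 'cx': 280.87270603005567, 'cy': 210.97925523971358, 'eye': array([0.48315914, 0.12464583, 1.18109398]), 'orientation': array([-0.70510734,  0.70797141, -0.03414653,  0.02083578])}
{'clock': 0.1, 'qpos': array([-1.28809636e+00,  3.59422002e-01,  1.51127586e+00, -3.43622674e-05,
        1.27253196e+00, -1.15096082e-01]), 'qvel': array([ 0.00027534, -0.00087717, -0.00495144, -0.00026213, -0.0016076 ,
       -0.00117524]), 'tau': array([ 2.22385141e-03, -5.16355598e+01, -2.71405292e+01,  6.76544756e-02,
        2.77077378e-02, -3.99559417e-05]), 'ee_pos': array([ 0.232245  , -0.55256872,  0.2219186 ]), 'tcp_rot': array([ 9.80283583e-01,  1.97594098e-01, -8.48793795e-05, -8.14336064e-04]), 'force': array([ 0.04332609, -0.05034594, -0.19078093]), 'wrist_torque': array([-0.04354861,  0.00527632,  0.02540121]), 'grip_force': 0.0, 'gripper_width': 1.0029193334494866} 0.0187
```

View pics/scene0.png

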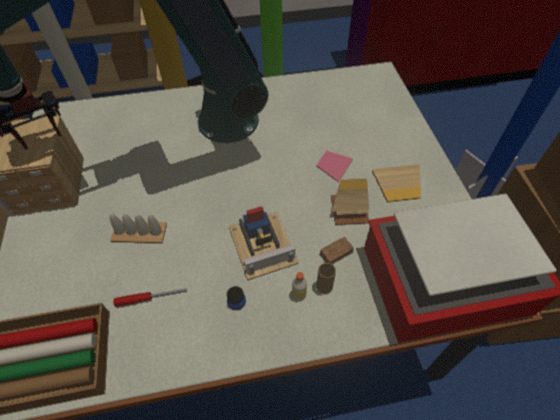

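View pics/top0.png

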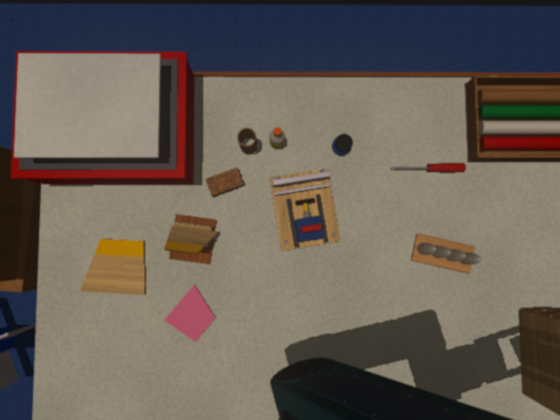

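The fin leans in the rack at top (190,238) and scene (350,195). The larger flat fin is at top (115,265), the pink one at (190,312), the jig at (305,210) with its red handle at (312,228), and the cones at (445,253). Next I measure these.

```bash
python3 - <<'E'
from h import *
T=np.load('top0.npz');S=np.load('scene0.npz')
a=cv2.resize(T['im'][150:290,150:350],(800,560),interpolation=cv2.INTER_CUBIC)
cv2.imwrite('pics/c1.png',a)
b=cv2.resize(S['im'][150:290,220:420],(800,560),interpolation=cv2.INTER_CUBIC)
cv2.imwrite('pics/c2.png',b)
np.set_printoptions(precision=3,suppress=True)
for nm,D,box in [('top',T,(160,225,205,270)),('scene',S,(325,375,170,225))]:
    x0,x1,y0,y1=box
    im=D['im'][y0:y1,x0:x1];W=D['W'][y0:y1,x0:x1].reshape(-1,3)
    hsv=cv2.cvtColor(im,cv2.COLOR_BGR2HSV).reshape(-1,3)
    k=(W[:,2]>.03)
    P=W[k]; 
    # RANSAC plane
    rng=np.random.default_rng(0);best=0
    for _ in range(500):
        q=P[rng.choice(len(P),3,0)];n=np.cross(q[1]-q[0],q[2]-q[0]);
        if np.linalg.norm(n)<1e-6: continue
        n/=np.linalg.norm(n);i=abs((P-q[0])@n)<.002
        if i.sum()>best:best=i.sum();I=i
    c=P[I].mean(0);n=np.linalg.svd(P[I]-c)[2][2];n*=np.sign(n[2])
    print(nm,len(P),best,c,n,'tilt of normal from vertical',np.degrees(np.arccos(n[2])),'az',np.degrees(np.arctan2(n[1],n[0])))
    Q=P[I];print(Q.min(0),Q.max(0))
    e=np.cross([0,0,1],n);e/=np.linalg.norm(e);g=np.cross(n,e);print('e',e,'g',g)
    G=(Q-c)@g;E=(Q-c)@e
    for lo in np.arange(-.06,.07,.01):
        m=(G>=lo)&(G<lo+.01)
        if m.sum()>2:print(f'{lo:.2f}',m.sum(),E[m].min().round(4),E[m].max().round(4),Q[m][:,2].mean().round(3))
# red handle, jig
for nm,D,box in [('top',T,(265,345,165,255)),('scene',S,(225,300,200,280))]:
    x0,x1,y0,y1=box
    im=D['im'][y0:y1,x0:x1];W=D['W'][y0:y1,x0:x1]
    h=cv2.cvtColor(im,cv2.COLOR_BGR2HSV)
    red=((h[...,0]<8)|(h[...,0]>172))&(h[...,1]>150)&(h[...,2]>60)
    P=W[red];P=P[P[:,2]>.105];print(nm,'red top',len(P),np.median(P,0),cv2.minAreaRect((P[:,:2]*1000).astype(np.float32)))
    f=(W[...,2]>.057)&(W[...,2]<.075)&(h[...,1]<60)
    P=W[f];print('fence',len(P),np.median(P,0),cv2.minAreaRect((P[:,:2]*1000).astype(np.float32)))
E
```

```text
top 1192 870 [0.503 0.339 0.072] [ 0.814 -0.112  0.571] tilt of normal from vertical 55.21145860763364 az -7.842264631753375
[0.47  0.272 0.03 ] [0.54  0.389 0.116]
e [ 0.136  0.991 -0.   ] g [-0.565  0.078  0.821]
-0.06 10 -0.0469 0.0479 0.031
-0.05 82 -0.063 0.0546 0.035
-0.04 84 -0.0623 0.0529 0.043
-0.03 96 -0.0589 0.0527 0.051
-0.02 81 -0.056 0.0508 0.06
-0.01 85 -0.0528 0.0504 0.068
0.00 92 -0.0497 0.0491 0.076
0.01 80 -0.045 0.0487 0.085
0.02 78 -0.0439 0.0467 0.093
0.03 81 -0.041 0.0468 0.101
0.04 80 -0.0358 0.0453 0.109
0.05 21 -0.0331 0.0444 0.114
scene 1130 551 [0.504 0.339 0.071] [ 0.821 -0.102  0.561] tilt of normal from vertical 55.867749848106286 az -7.077122315524033
[0.471 0.273 0.03 ] [0.538 0.389 0.116]
e [ 0.123  0.992 -0.   ] g [-0.557  0.069  0.828]
-0.05 49 -0.0626 0.0521 0.035
-0.04 71 -0.0597 0.0518 0.042
-0.03 57 -0.0566 0.0513 0.051
-0.02 52 -0.0531 0.0508 0.059
-0.01 43 -0.0501 0.051 0.067
0.00 60 -0.0467 0.0476 0.076
0.01 54 -0.0436 0.0475 0.084
0.02 55 -0.0434 0.0468 0.092
0.03 50 -0.0375 0.0469 0.101
0.04 47 -0.034 0.0471 0.109
0.05 13 -0.0187 0.0399 0.114
top red top 114 [0.527 0.031 0.11 ] ((526.0872802734375, 31.733577728271484), (13.712594985961914, 48.19689178466797), 8.506264686584473)
fence 314 [0.655 0.049 0.063] ((581.3580322265625, 38.65742492675781), (169.0069122314453, 148.1332244873047), 9.297063827514648)
scene red top 49 [0.53  0.03  0.111] ((529.5811767578125, 30.179729461669922), (13.466742515563965, 42.20661926269531), 7.8398356437683105)
fence 380 [0.656 0.041 0.063] ((586.5941772460938, 40.01038360595703), (174.093994140625, 150.15187072753906), 9.878168106079102)
```

View pics/c1.png

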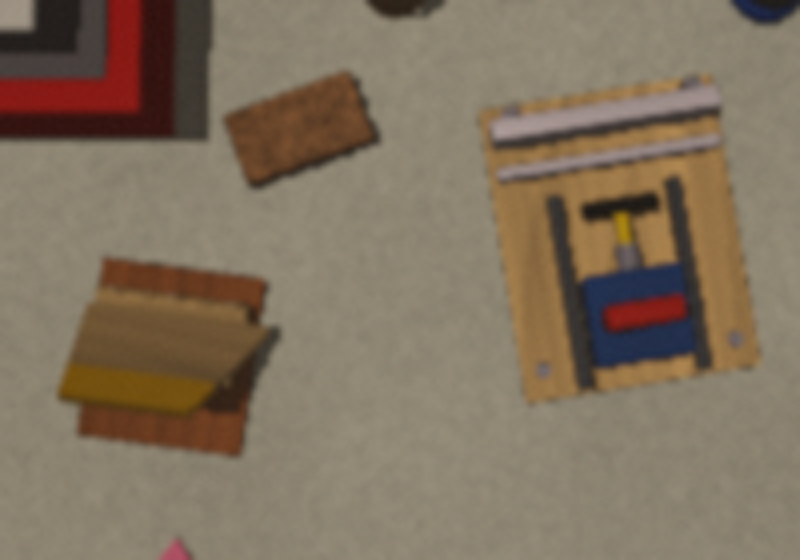

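View pics/c2.png

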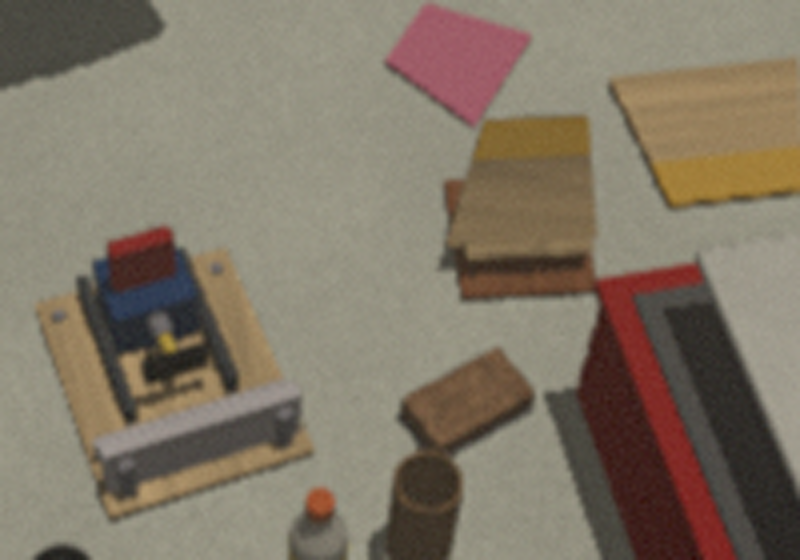

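The views show the fin resting on the rack board with its tip towards the robot, at fin_mid ≈ (0.497, 0.336, 0.073). Its normal azimuth is about -7.5° and the lean is 34°, as stated. The jig yaw is about +8.8°, with the handle at ≈ (0.528, 0.031) and the groove at ≈ (0.645, 0.049). I start moving clear of the base and will work out the approach as I go.

Request:
servo_tool:
  rows:
    - [0.166, -0.082, -0.017, 0, 0, 0, 0]
    - [0.166, -0.082, -0.017, 0, 0, 0, 0]
    - [0.166, -0.082, -0.017, 0, 0, 0, 0]
    - [0.166, -0.082, -0.017, 0, 0, 0, 0]
    - [0.166, -0.082, -0.017, 0, 0, 0, 0]
    - [0.166, -0.082, -0.017, 0, 0, 0, 0]
    - [0.166, -0.082, -0.017, 0, 0, 0, 0]
    - [0.166, -0.082, -0.017, 0, 0, 0, 0]
    - [0.166, -0.082, -0.017, 0, 0, 0, 0]
    - [0, 0, 0, 0, 0, 0, 0]

```text
clock: 0.93
ee_pos: [0.4542, -0.2965, 0.2537]
tcp_rot: [0.98, 0.2, 0.001, -0.001]
force: [-0.1, -0.0, 0.4]
gripper_width: 0.997
grip_force: 0.0
```

```bash
cat >> h.py <<'E'
np.set_printoptions(precision=4,suppress=True)
def plan(p,Rt=None):
    "turn (units) at the spot, then shift (units) in the turned tool axes"
    s=ctrl.get_state(); R0=R.from_quat(s['tcp_rot']); Rt=Rt or R0
    w=(R0.inv()*Rt).as_rotvec()/(np.pi/2); t=Rt.inv().apply(np.array(p)-s['ee_pos'])/.2
    print('turn',w,'rows',np.linalg.norm(w)/.0796,'| shift',t,'rows',np.linalg.norm(t)/.2085)
def st():
    s=ctrl.get_state()
    print(s['clock'],'p',s['ee_pos'],'q',s['qpos'],'F',s['force'],'w',s['gripper_width']*88,'g',s['grip_force'])
def rot(x,y,z): return R.from_matrix(np.column_stack([x,y,z]))
a=np.radians(-7.5);t=np.radians(34)
n=np.array([np.cos(t)*np.cos(a),np.cos(t)*np.sin(a),np.sin(t)]); e=np.array([-np.sin(a),np.cos(a),0]); g=np.cross(n,e)
FIN=np.array([.497,.336,.073]); RF=rot(e,n,-g)
# TCP at grasp: 33 mm below tip (grasp point 14 below tip), fin y +4
GR=FIN+g*(.050-.033)+e*.004
b=np.radians(8.8); jx=np.array([np.cos(b),np.sin(b),0]); jy=np.array([-np.sin(b),np.cos(b),0]); RJ=rot(jy,jx,[0,0,-1])
E
python3 -c "
from h import *
st(); print(n,g,GR); plan(GR+g*.1,RF); plan([.45,.25,.25])"
```

```text
0.9333 p [ 0.4542 -0.2965  0.2537] q [-0.708   0.2478  1.5934  0.0034  1.3001  0.4596] F [-0.0702 -0.034   0.3734] w 87.71888721571577 g 0.0
[ 0.8219 -0.1082  0.5592] [-0.5544  0.073   0.829 ] [0.4881 0.3412 0.0871]
turn [-0.3425  0.1937 -0.641 ] rows 9.448754222703753 | shift [ 3.1835 -0.6714  0.0517] rows 15.606351467328844
turn [0. 0. 0.] rows 0.0 | shift [ 1.0505 -2.5226  0.0244] rows 13.106674194860638
```

Request:
servo_tool:
  rows:
    - [0.08, -0.19, 0, 0, 0, 0, 0]
    - [0.08, -0.19, 0, 0, 0, 0, 0]
    - [0.08, -0.19, 0, 0, 0, 0, 0]
    - [0.08, -0.19, 0, 0, 0, 0, 0]
    - [0.08, -0.19, 0, 0, 0, 0, 0]
    - [0.08, -0.19, 0, 0, 0, 0, 0]
    - [0.08, -0.19, 0, 0, 0, 0, 0]
    - [0.08, -0.19, 0, 0, 0, 0, 0]
    - [0.08, -0.19, 0, 0, 0, 0, 0]
    - [0.08, -0.19, 0, 0, 0, 0, 0]

```text
clock: 1.77
ee_pos: [0.4504, 0.1124, 0.2532]
tcp_rot: [0.98, 0.197, -0.0, 0.0]
force: [0.5, 0.3, -0.6]
gripper_width: 1.004
grip_force: 0.0
```

Request:
servo_tool:
  rows:
    - [0, 0, 0, -0.034, 0.019, -0.064, 0]
    - [0, 0, 0, -0.034, 0.019, -0.064, 0]
    - [0, 0, 0, -0.034, 0.019, -0.064, 0]
    - [0, 0, 0, -0.034, 0.019, -0.064, 0]
    - [0, 0, 0, -0.034, 0.019, -0.064, 0]
    - [0, 0, 0, -0.034, 0.019, -0.064, 0]
    - [0, 0, 0, -0.034, 0.019, -0.064, 0]
    - [0, 0, 0, -0.034, 0.019, -0.064, 0]
    - [0, 0, 0, -0.034, 0.019, -0.064, 0]
    - [0, 0, 0, -0.034, 0.019, -0.064, 0]

```text
clock: 2.6
ee_pos: [0.4506, 0.111, 0.2532]
tcp_rot: [0.72, 0.631, 0.188, 0.22]
force: [0.5, -0.2, 0.6]
gripper_width: 0.996
grip_force: 0.0
```

```bash
python3 -c "
from h import *
st(); plan(GR+g*.08,RF)"
```

```text
2.6 p [0.4506 0.111  0.2532] q [ 0.2802 -0.0945  2.1592 -0.4327  0.5743  0.7162] F [ 0.5014 -0.2202  0.5753] w 87.62290876757487 g 0.0
turn [-0.0037  0.0043  0.0015] rows 0.07363648327525912 | shift [ 1.1657 -0.4348  0.3084] rows 6.147717022252242
```

Request:
servo_tool:
  rows:
    - [0, 0, 0, -0.004, 0.004, 0.002, 0.5]
    - [0.146, -0.054, 0.039, 0, 0, 0, 0.5]
    - [0.146, -0.054, 0.039, 0, 0, 0, 0.5]
    - [0.146, -0.054, 0.039, 0, 0, 0, 0.5]
    - [0.146, -0.054, 0.039, 0, 0, 0, 0.5]
    - [0.146, -0.054, 0.039, 0, 0, 0, 0.5]
    - [0.146, -0.054, 0.039, 0, 0, 0, 0.5]
    - [0.146, -0.054, 0.039, 0, 0, 0, 0.5]
    - [0.146, -0.054, 0.039, 0, 0, 0, 0.5]
    - [0, 0, 0, 0, 0, 0, 0.5]

```text
clock: 3.43
ee_pos: [0.4477, 0.3524, 0.1522]
tcp_rot: [0.722, 0.628, 0.193, 0.218]
force: [0.6, 0.6, 0.1]
gripper_width: 0.498
grip_force: 0.0
```

```bash
python3 -c "
from h import *
st(); plan(GR,RF)
im,W=cloud('scene')
cv2.imwrite('pics/s1.png',cv2.resize(im[110:250,270:470],(800,560),interpolation=cv2.INTER_CUBIC))"
```

```text
3.4333 p [0.4477 0.3524 0.1522] q [ 0.8585  0.3307  1.9814 -0.8536  0.6653  1.6434] F [0.5992 0.6155 0.0613] w 43.85722092159883 g 0.0
turn [-0.0017 -0.0003 -0.0052] rows 0.06862380451849981 | shift [-0.0291 -0.0099  0.3862] rows 1.8582991637797486
```

View pics/s1.png

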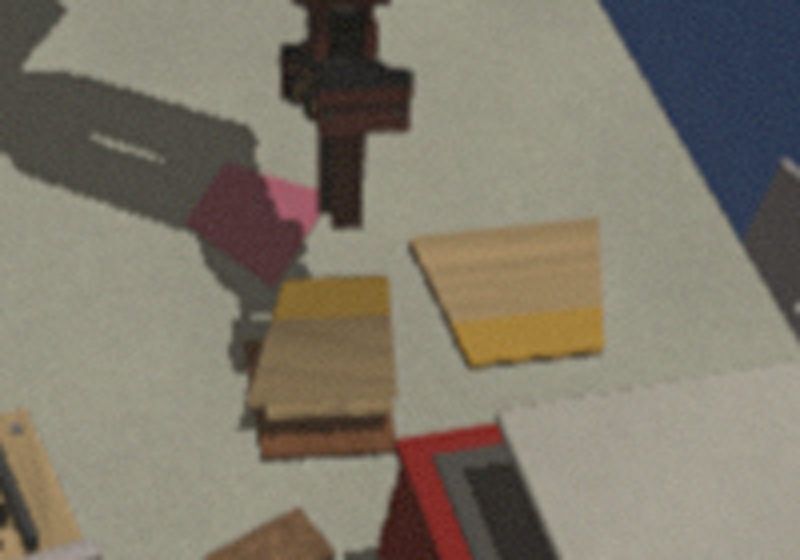

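The fingers are lined up with the middle of the fin's tip: fingertip at crop (345,225), tip edge at (335,280). I go down along the fin now.

Request:
servo_tool:
  rows:
    - [-0.029, -0.01, 0, -0.002, 0, -0.005, 0.5]
    - [0, 0, 0.05, 0, 0, 0, 0.5]
    - [0, 0, 0.05, 0, 0, 0, 0.5]
    - [0, 0, 0.05, 0, 0, 0, 0.5]
    - [0, 0, 0.05, 0, 0, 0, 0.5]
    - [0, 0, 0.05, 0, 0, 0, 0.5]
    - [0, 0, 0.05, 0, 0, 0, 0.5]
    - [0, 0, 0.05, 0, 0, 0, 0.5]
    - [0, 0, 0.036, 0, 0, 0, 0.5]
    - [0, 0, 0, 0, 0, 0, 0.5]

```text
clock: 4.32
ee_pos: [0.4894, 0.3398, 0.0971]
tcp_rot: [0.722, 0.632, 0.184, 0.216]
force: [0.2, -0.3, -0.4]
gripper_width: 0.496
grip_force: 0.0
```

```bash
python3 -c "
from h import *
st(); plan(GR,RF)"
```

```text
4.3167 p [0.4894 0.3398 0.0971] q [ 0.7674  0.4438  1.9836 -0.963   0.5516  1.6999] F [ 0.1926 -0.3219 -0.4292] w 43.66659032145661 g 0.0
turn [-0.0122  0.0054  0.0006] rows 0.16746054466234175 | shift [ 0.006  -0.034   0.0376] rows 0.24489679330943712
```

Joint 4 is at its limit. I tilt the tool in the fin's own plane, about tool y, to give it room, and then correct.

Request:
servo_tool:
  rows:
    - [0, 0, 0, 0, 0.05, 0, 0.5]
    - [0, 0, 0, 0, 0.05, 0, 0.5]
    - [0, 0, 0, 0, 0.05, 0, 0.5]
    - [0, 0, 0, 0, 0, 0, 0.5]
    - [0, 0, 0, 0, 0, 0, 0.5]
    - [0, 0, 0, 0, 0, 0, 0.5]
    - [0, 0, 0, 0, 0, 0, 0.5]
    - [0, 0, 0, 0, 0, 0, 0.5]
    - [0, 0, 0, 0, 0, 0, 0.5]
    - [0, 0, 0, 0, 0, 0, 0.5]

```text
clock: 5.15
ee_pos: [0.4925, 0.344, 0.1123]
tcp_rot: [0.698, 0.656, 0.255, 0.131]
force: [-0.1, -0.9, -0.7]
gripper_width: 0.505
grip_force: 0.1
```

```bash
cat >> h.py <<'E'
phi=np.radians(13); RF2=RF*R.from_rotvec([0,phi,0])
GP=FIN+g*.036+e*.004   # grasp point, 14 below tip
GR2=GP+.0187*RF2.as_matrix()[:,2]
E
python3 -c "
from h import *
st(); plan(GR2,RF2)"
```

```text
5.15 p [0.4925 0.344  0.1123] q [ 0.6069  0.3612  2.0983 -0.9626  0.2164  1.5704] F [-0.072  -0.9303 -0.6736] w 44.46379237107926 g 0.11090989457443357
turn [-0.0316  0.0033 -0.0032] rows 0.40087893441293054 | shift [-0.0159 -0.0869  0.0881] rows 0.5982880928736288
```

Tilting that way folds joint 5 instead. I fit a small kinematic model from the state readings so I can choose an in-plane tilt with margin.

```bash
cat > kin.py <<'E'
from h import *
from scipy.optimize import least_squares
D=[([-1.28809636,.359422,1.51127586,-3.4e-5,1.27253196,-.115096],[.232245,-.55256872,.2219186]),
([-.708,.2478,1.5934,.0034,1.3001,.4596],[.4542,-.2965,.2537]),
([.2802,-.0945,2.1592,-.4327,.5743,.7162],[.4506,.111,.2532]),
([.8585,.3307,1.9814,-.8536,.6653,1.6434],[.4477,.3524,.1522]),
([.7674,.4438,1.9836,-.963,.5516,1.6999],[.4894,.3398,.0971]),
([.6069,.3612,2.0983,-.9626,.2164,1.5704],[.4925,.344,.1123])]
Q3=[.8585,.3307,1.9814,-.8536,.6653,1.6434]; R3=R.from_quat([.722,.628,.193,.218])
def fk(q,p,s):
    a1,d1,L1,eo,L2,Lt=p
    A=R.from_euler('ZY',[q[0],q[1]]); x=R.from_euler('Z',q[0]).apply([a1,0,d1])+A.apply([0,0,L1])
    B=A*R.from_euler('Y',q[2]); x=x+B.apply([eo,0,L2])
    C=B*R.from_euler('ZY',[s[0]*q[3],q[4]]); x=x+C.apply([0,0,Lt])
    return x,C*R.from_euler('Z',s[1]*q[5]+np.pi/2*s[2])
def fit():
    best=None
    for s0 in (1,-1):
        r=least_squares(lambda p:np.concatenate([fk(q,p,(s0,1,1))[0]-x for q,x in D]),[0.05,.35,.4,0,.4,.25],loss='soft_l1',f_scale=.003)
        if best is None or r.cost<best[0]: best=(r.cost,r.x,s0,np.abs(r.fun).max())
    _,p,s0,m=best
    s=min(((s0,i,j) for i in (1,-1) for j in (1,-1)),key=lambda s:(fk(Q3,p,s)[1].inv()*R3).magnitude())
    return p,s,m,np.degrees((fk(Q3,p,s)[1].inv()*R3).magnitude())
p,s,m,err=fit()
lo=np.array([-2.97,-1.01,.21,-.96,.2,-2.98]);hi=np.array([2.97,2.36,2.38,4.11,2.71,2.98])
def ik(x,Rt,q0):
    f=lambda q:np.r_[(fk(q,p,s)[0]-x)*10,(fk(q,p,s)[1].inv()*Rt).as_rotvec()]
    r=least_squares(f,q0); return r.x,np.abs(r.fun).max()
if __name__=='__main__':
    print(p,s,m,err)
    for ph in (0,-15,-30,-45,-60,20,30,40,50):
        Rt=RF*R.from_rotvec([0,np.radians(ph),0])
        for back in (0,.08):
            x=GP+.0187*Rt.as_matrix()[:,2]-back*Rt.as_matrix()[:,2]
            q,e_=ik(x,Rt,[.8,.44,1.98,-.8,.8,1.7]); print(ph,back,q,round(e_,4))
E
python3 kin.py
```

```text
[0.1046 0.1136 0.4723 0.008  0.3234 0.2241] (1, 1, 1) 0.07128602214281593 0.008224371847323188
0 0 [ 0.777   0.4715  2.0145 -1.0852  0.5217  1.8394] 0.0
0 0.08 [ 0.8499  0.3127  1.9964 -0.8553  0.6632  1.628 ] 0.0
-15 0 [ 0.8304  0.5457  1.8836 -0.9201  0.8373  1.7235] 0.0
-15 0.08 [ 0.9165  0.4351  1.8195 -0.7899  0.9987  1.609 ] 0.0
-30 0 [ 0.8618  0.6419  1.7473 -0.8443  1.1386  1.6797] 0.0
-30 0.08 [ 0.9499  0.5805  1.6352 -0.7566  1.3066  1.596 ] 0.0
-45 0 [ 0.8741  0.7505  1.6122 -0.8048  1.4235  1.6576] 0.0
-45 0.08 [ 0.9579  0.7368  1.4495 -0.7455  1.5942  1.5799] 0.0
-60 0 [ 0.8704  0.8635  1.4846 -0.7863  1.6928  1.645 ] 0.0
-60 0.08 [ 0.9467  0.8959  1.2686 -0.7558  1.8657  1.5578] 0.0
20 0 [ 0.6712  0.4274  2.1684 -2.2709  0.1841  2.9252] 0.0
20 0.08 [ 0.6984  0.2181  2.209  -1.2508  0.1656  1.9141] 0.0
30 0 [ 0.6068  0.4364  2.2307 -0.1516 -0.2976  0.7372] 0.0
30 0.08 [ 0.5977  0.2178  2.299  -0.3397 -0.1524  0.9217] 0.0
40 0 [ 0.5391  0.4686  2.279  -0.5005 -0.5186  1.0021] 0.0
40 0.08 [ 0.4885  0.2585  2.3727 -0.7097 -0.4352  1.186 ] 0.0
50 0 [ 0.4726  0.5226  2.3103 -0.674  -0.7529  1.0749] 0.0
50 0.08 [ 0.3812  0.3413  2.424  -0.8355 -0.7247  1.1767] 0.0
```

Request:
servo_tool:
  rows:
    - [0, -0.03, -0.05, 0, -0.05, 0, 0.5]
    - [0, -0.03, -0.05, 0, -0.05, 0, 0.5]
    - [0, -0.02, -0.05, -0.01, -0.05, 0, 0.5]
    - [0, 0, -0.05, -0.01, -0.05, 0, 0.5]
    - [0, 0, -0.05, -0.01, -0.05, 0, 0.5]
    - [0, 0, -0.05, 0, -0.05, 0, 0.5]
    - [0, 0, 0, 0, -0.05, 0, 0.5]
    - [0, 0, 0, 0, -0.04, 0, 0.5]
    - [0, 0, 0, 0, 0, 0, 0.5]
    - [0, 0, 0, 0, 0, 0, 0.5]

```text
clock: 5.98
ee_pos: [0.4475, 0.3486, 0.1537]
tcp_rot: [0.74, 0.579, 0.049, 0.338]
force: [-1.1, -0.8, 0.7]
gripper_width: 0.498
grip_force: 0.0
```

```bash
sed -i 's/phi=np.radians(13)/phi=np.radians(-22)/' h.py; python3 - <<'E'
from kin import *
st(); z=RF2.as_matrix()[:,2]; plan(GR2-.06*z,RF2)
RJ2=RJ*R.from_rotvec([0,phi,0])
for h in (.095,.2): print(ik(np.array([.648,.05,h]),RJ2,[.1,.8,1.5,-.3,.9,0]))
im,W=cloud('top')
k=slice(200,275),slice(155,230); h=cv2.cvtColor(im[k],cv2.COLOR_BGR2HSV);T=np.load('top0.npz');h0=cv2.cvtColor(T['im'][k],cv2.COLOR_BGR2HSV)
for hh,w in((h0,T['W'][k]),(h,W[k])):
    y=(hh[...,0]>18)&(hh[...,0]<30)&(hh[...,1]>190)&(w[...,2]>.06);print(y.sum(),np.median(w[y],0) if y.any() else 0)
E
```

```text
5.9833 p [0.4475 0.3486 0.1537] q [ 0.9711  0.5181  1.7015 -0.7543  1.1815  1.6045] F [-1.1458 -0.7872  0.7433] w 43.85591765236441 g 0.0
turn [0.0004 0.0036 0.0059] rows 0.08692015286145359 | shift [ 0.1016 -0.0153  0.0719] rows 0.6015999382318479
(array([ 0.2064,  0.6402,  1.5321, -0.4494,  1.0375,  0.2974]), np.float64(8.659739592076221e-14))
(array([ 0.2064,  0.535 ,  1.3651, -0.4004,  1.2858,  0.1754]), np.float64(3.8538061630788434e-11))
279 [0.4799 0.3437 0.1045]
274 [0.48   0.3398 0.1036]
```

The fin has not moved. I go in again with the new tilt.

Request:
servo_tool:
  rows:
    - [0.05, -0.008, 0.036, 0, 0.004, 0.006, 0.5]
    - [0.05, -0.008, 0.036, 0, 0, 0, 0.5]
    - [0, 0, 0.05, 0, 0, 0, 0.5]
    - [0, 0, 0.05, 0, 0, 0, 0.5]
    - [0, 0, 0.05, 0, 0, 0, 0.5]
    - [0, 0, 0.05, 0, 0, 0, 0.5]
    - [0, 0, 0.05, 0, 0, 0, 0.5]
    - [0, 0, 0.04, 0, 0, 0, 0.5]
    - [0, 0, 0, 0, 0, 0, 0.5]
    - [0, 0, 0, 0, 0, 0, 0.5]

```text
clock: 6.87
ee_pos: [0.4852, 0.3332, 0.0903]
tcp_rot: [0.743, 0.576, 0.052, 0.337]
force: [0.2, -0.4, -0.4]
gripper_width: 0.504
grip_force: 0.0
```

```bash
python3 - <<'E'
from h import *
st(); plan(GR2,RF2)
im,W=cloud('scene')
cv2.imwrite('pics/s2.png',cv2.resize(im[110:250,270:470],(800,560),interpolation=cv2.INTER_CUBIC))
E
```

```text
6.8667 p [0.4852 0.3332 0.0903] q [ 0.9024  0.6137  1.7291 -0.8236  1.054   1.6711] F [ 0.1601 -0.4133 -0.4118] w 44.331673899653765 g 0.0
turn [ 0.      0.0013 -0.0008] rows 0.018526821557944294 | shift [ 0.01   -0.0015  0.0071] rows 0.059237185856095984
```

View pics/s2.png

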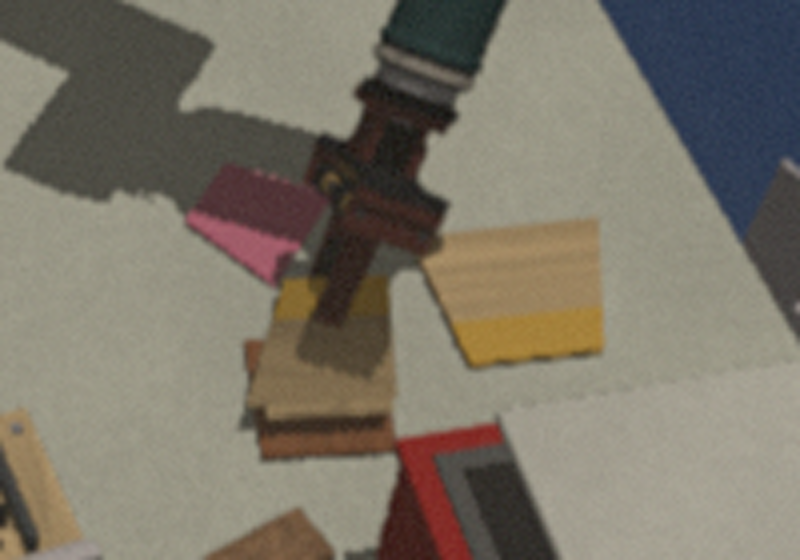

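The fingers straddle the fin's yellow tip, with the upper finger's end at crop (330,320). Closing now.

Request:
servo_tool:
  rows:
    - [0.01, -0.001, 0.007, 0, 0, 0, 0.5]
    - [0, 0, 0, 0, 0, 0, 1]
    - [0, 0, 0, 0, 0, 0, 1]
    - [0, 0, 0, 0, 0, 0, 1]
    - [0, 0, 0, 0, 0, 0, 1]
    - [0, 0, 0, 0, 0, 0, 1]
    - [0, 0, 0, 0, 0, 0, 1]
    - [0, 0, 0, 0, 0, 0, 1]
    - [0, 0, 0, 0, 0, 0, 1]
    - [0, 0, 0, 0, 0, 0, 1]
  newtons: 30

```text
clock: 7.75
ee_pos: [0.4862, 0.3351, 0.0891]
tcp_rot: [0.743, 0.576, 0.052, 0.336]
force: [-0.4, 0.6, 1.7]
gripper_width: 0.093
grip_force: 30.0
```

```bash
python3 - <<'E'
from h import *
st(); s=ctrl.get_state(); plan(s['ee_pos']+g*.05+n*.01); plan(s['ee_pos']+[0,0,.05])
E
```

```text
7.75 p [0.4862 0.3351 0.0891] q [ 0.903   0.6171  1.7258 -0.8241  1.0531  1.672 ] F [-0.4321  0.6146  1.6662] w 8.141282039115271 g 29.99943807721138
turn [0. 0. 0.] rows 0.0 | shift [-0.0938  0.0503 -0.2317] rows 1.2227864540989892
turn [0. 0. 0.] rows 0.0 | shift [-0.0776  0.14   -0.192 ] rows 1.199040767386091
```

Request:
servo_tool:
  rows:
    - [-0.022, 0.012, -0.055, 0, 0, 0, 1]
    - [-0.022, 0.012, -0.055, 0, 0, 0, 1]
    - [-0.022, 0.012, -0.055, 0, 0, 0, 1]
    - [-0.022, 0.012, -0.055, 0, 0, 0, 1]
    - [-0.022, 0.012, -0.055, 0, 0, 0, 1]
    - [-0.022, 0.012, -0.055, 0, 0, 0, 1]
    - [-0.022, 0.012, -0.055, 0, 0, 0, 1]
    - [-0.022, 0.012, -0.055, 0, 0, 0, 1]
    - [-0.022, 0.012, -0.055, 0, 0, 0, 1]
    - [-0.022, 0.012, -0.055, 0, 0, 0, 1]

```text
clock: 8.58
ee_pos: [0.4397, 0.3416, 0.2018]
tcp_rot: [0.743, 0.576, 0.052, 0.336]
force: [-0.0, 0.3, -0.6]
gripper_width: 0.09
grip_force: 30.0
```

```bash
cat >> h.py <<'E'
HAND=np.array([.528,.0305,.092]); GROOVE=np.r_[(HAND+.118*jx)[:2],.010]
RJ2=RJ*R.from_rotvec([0,phi,0])
# fin_mid -> TCP, fin axes (x=jx,y=jy,z=up) when upright
def tcp_for(f): return f+.036*np.array([0,0,1])+.004*jy+.0187*RJ2.as_matrix()[:,2]
E
python3 - <<'E'
from h import *
st(); print(GROOVE); f=GROOVE+jx*.003; f[2]=.15; print(tcp_for(f)); plan(tcp_for(f),RJ2)
E
```

```text
8.5833 p [0.4397 0.3416 0.2018] q [ 0.9747  0.4399  1.6887 -0.7301  1.2457  1.5517] F [-0.0327  0.2689 -0.5951] w 7.935164753482456 g 29.998622685670853
[0.6446 0.0486 0.01  ]
[0.648  0.046  0.1687]
turn [ 0.2823  0.0541 -0.3044] rows 5.2597668857866005 | shift [-1.4397  0.8033  0.7602] rows 8.707268444342795
```

Request:
servo_tool:
  rows:
    - [0, 0, 0, 0.04, 0.008, -0.043, 1]
    - [0, 0, 0, 0.04, 0.008, -0.043, 1]
    - [0, 0, 0, 0.04, 0.008, -0.043, 1]
    - [0, 0, 0, 0.04, 0.008, -0.043, 1]
    - [0, 0, 0, 0.04, 0.008, -0.044, 1]
    - [0, 0, 0, 0.04, 0.007, -0.044, 1]
    - [0, 0, 0, 0.042, 0.007, -0.044, 1]
    - [-0.1, 0.055, 0.04, 0, 0, 0, 1]
    - [-0.12, 0.067, 0.05, 0, 0, 0, 1]
    - [-0.12, 0.067, 0.06, 0, 0, 0, 1]

```text
clock: 9.42
ee_pos: [0.4897, 0.2737, 0.199]
tcp_rot: [0.638, 0.746, -0.124, 0.145]
force: [-0.6, 0.5, -0.0]
gripper_width: 0.09
grip_force: 30.0
```

Request:
servo_tool:
  rows:
    - [-0.12, 0.067, 0.06, 0, 0, 0, 1]
    - [-0.12, 0.067, 0.06, 0, 0, 0, 1]
    - [-0.12, 0.067, 0.06, 0, 0, 0, 1]
    - [-0.12, 0.067, 0.06, 0, 0, 0, 1]
    - [-0.12, 0.067, 0.06, 0, 0, 0, 1]
    - [-0.12, 0.067, 0.06, 0, 0, 0, 1]
    - [-0.12, 0.067, 0.06, 0, 0, 0, 1]
    - [-0.12, 0.067, 0.06, 0, 0, 0, 1]
    - [0, 0, 0, 0, 0, 0, 1]
    - [0, 0, 0, 0, 0, 0, 1]

```text
clock: 10.25
ee_pos: [0.6279, 0.0776, 0.1816]
tcp_rot: [0.64, 0.745, -0.124, 0.145]
force: [-0.6, -0.5, -1.2]
gripper_width: 0.088
grip_force: 30.0
```

```bash
python3 - <<'E'
from h import *
st(); f=GROOVE+jx*.003; f[2]=.15; plan(tcp_for(f),RJ2)
S=np.load('scene0.npz')['im']
for nm,(x0,x1,y0,y1) in (('scene',(200,340,110,290)),('top',(240,380,130,260))):
    im,W=cloud(nm); np.savez(nm+'1.npz',im=im,W=W)
    cv2.imwrite(f'pics/{nm}3.png',cv2.resize(im[y0:y1,x0:x1],None,fx=3.3,fy=3.3,interpolation=cv2.INTER_CUBIC))
a,b_=[cv2.imread(f'pics/{k}3.png') for k in('scene','top')]
h=max(len(a),len(b_)); c=np.zeros((h,a.shape[1]+b_.shape[1],3),np.uint8); c[:len(a),:a.shape[1]]=a; c[:len(b_),a.shape[1]:]=b_
c=cv2.resize(c,None,fx=.85,fy=.85); print(c.shape); cv2.imwrite('pics/both3.png',c)
E
```

```text
10.25 p [0.6279 0.0776 0.1816] q [ 0.2396  0.4852  1.4851 -0.407   1.234   0.2367] F [-0.5728 -0.5103 -1.2126] w 7.750345124477744 g 29.998684376478195
turn [-0.0003  0.0003 -0.0014] rows 0.018782657966266676 | shift [-0.1349  0.0754  0.1241] rows 0.9507132262145859
(505, 785, 3)
```

View pics/both3.png

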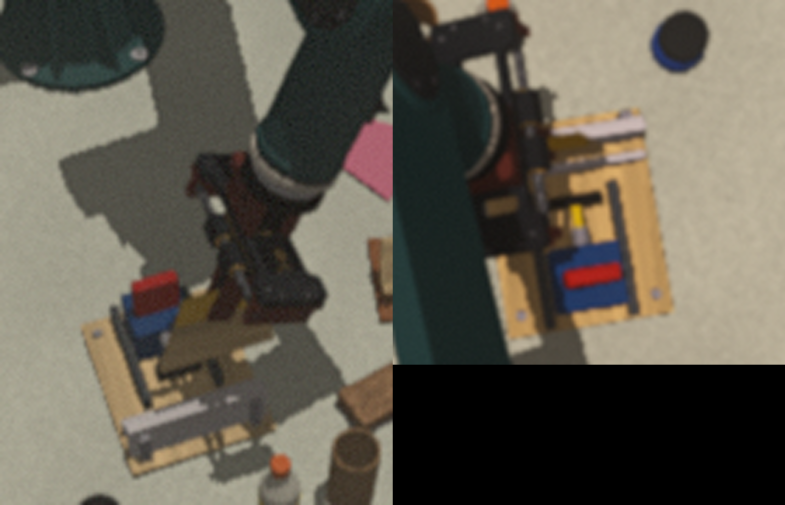

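The scene crop shows the fin upright in the grip, just short of the groove, with its root edge from (160,370) to (275,335). I measure the held fin's plane and ends, and check the groove from the fence and lip tops.

```bash
python3 - <<'E'
from h import *
T=np.load('top0.npz');S0=np.load('scene0.npz');S=np.load('scene1.npz')
def J(W): return np.stack([(W-GROOVE)@jx,(W-GROOVE)@jy,W[...,2]],-1)
for nm,D in(('top',T),('scene',S0)):
    P=J(D['W']).reshape(-1,3);h=cv2.cvtColor(D['im'],cv2.COLOR_BGR2HSV).reshape(-1,3)
    for what,z0,z1,x0,x1 in (('fence',.06,.07,-.01,.04),('lip',.031,.039,-.03,.004)):
        k=(P[:,2]>z0)&(P[:,2]<z1)&(P[:,0]>x0)&(P[:,0]<x1)&(abs(P[:,1])<.09)&(h[:,1]<70)
        Q=P[k]
        if len(Q)<20: print(nm,what,len(Q));continue
        l=np.polyfit(Q[:,1],Q[:,0],1);print(nm,what,len(Q),'x pct',np.percentile(Q[:,0],[3,50,97]),'y',np.percentile(Q[:,1],[1,99]),'yaw err deg',np.degrees(np.arctan(-l[0])))
W=S['W'];dif=cv2.absdiff(S['im'],S0['im']).max(2)>18
h=cv2.cvtColor(S['im'],cv2.COLOR_BGR2HSV)
P=J(W)-J(ctrl.get_state()['ee_pos'])+[0,0,0]
k=(P[...,2]<.01)&(P[...,2]>-.07)&(abs(P[...,0])<.012)&(abs(P[...,1])<.09)&(h[...,1]>80)
Q=P[k];c=Q.mean(0);
for _ in range(3):
    c=Q.mean(0);nn=np.linalg.svd(Q-c)[2][2];nn*=np.sign(nn[0]);Q=Q[abs((Q-c)@nn)<.003]
print('fin rel TCP',len(Q),c,'normal in jig',nn,'x of face at TCP height',c[0]+(c[2]*nn[2]+c[1]*nn[1])/nn[0])
for lo in np.arange(-.075,.01,.0075):
    m=(Q[:,2]>=lo)&(Q[:,2]<lo+.0075)
    if m.sum()>2:print(f'{lo:.4f}',m.sum(),Q[m][:,1].min(),Q[m][:,1].max())
E
```

```text
top fence 266 x pct [0.0065 0.0122 0.0182] y [-0.0709  0.0735] yaw err deg 0.25021841345103346
top lip 102 x pct [-0.0155 -0.0127 -0.01  ] y [-0.0711  0.0698] yaw err deg 0.19116661158946377
scene fence 244 x pct [0.0073 0.015  0.0214] y [-0.0713  0.0748] yaw err deg 0.3737272659748507
scene lip 67 x pct [-0.0153 -0.0128 -0.0088] y [-0.073   0.0741] yaw err deg 0.6771850841972797
fin rel TCP 440 [ 0.0057 -0.0084 -0.0355] normal in jig [ 1.     -0.008  -0.0009] x of face at TCP height 0.005777355998577492
-0.0750 15 -0.05991220072109821 0.025355368625344772
-0.0675 40 -0.05980913181762028 0.040108069955300085
-0.0600 60 -0.0566773471850367 0.05119654985160266
-0.0525 57 -0.055806436131718234 0.05420469200244209
-0.0450 50 -0.05277673690906749 0.05058230749381114
-0.0375 53 -0.04992838055681994 0.04135698702629419
-0.0300 38 -0.04703362930397324 0.02401214910706942
-0.0225 38 -0.04593162251361775 0.02213796788439451
-0.0150 32 -0.04280223446408932 0.025015449673523336
-0.0075 27 -0.04016248956440808 0.027947441854954333
-0.0000 24 -0.039428449559750875 0.02750110149504635
0.0075 6 -0.03657412958555582 -0.008650635376906787
```

The groove estimate holds. The held fin is upright (normal within 0.5°) and sits about 4 mm more to -y than planned, so I correct for that.

```bash
cat >> h.py <<'E'
def tj(x,y,z): return np.r_[(GROOVE+jx*x+jy*y)[:2],z]
def jpos(): 
    q=ctrl.get_state()['ee_pos']; return np.array([(q-GROOVE)@jx*1000,(q-GROOVE)@jy*1000,q[2]*1000])
E
python3 - <<'E'
from h import *
print(jpos()); plan(tj(.0005,.002,.1816),RJ2); plan(tj(.0005,.002,.084),RJ2)
M=RJ2.inv(); print('down 10mm',M.apply([0,0,-.01])/.2,'jx 1mm',M.apply(.001*jx)/.2,'jy 1mm',M.apply(.001*jy)/.2)
E
```

```text
[-12.6146  33.19   181.5509]
turn [ 0.0002 -0.     -0.    ] rows 0.002226893392366343 | shift [-0.1447  0.0656  0.0582] rows 0.8113924988849386
turn [ 0.0002 -0.     -0.    ] rows 0.002226893392366343 | shift [0.0381 0.0656 0.5107] rows 2.4760688957365002
down 10mm [ 0.0187 -0.      0.0464] jx 1mm [0.    0.005 0.   ] jy 1mm [ 0.0046 -0.     -0.0019]
```

Request:
servo_tool:
  rows:
    - [-0.048, 0.022, 0.019, 0, 0, 0, 1]
    - [-0.048, 0.022, 0.019, 0, 0, 0, 1]
    - [-0.048, 0.022, 0.02, 0, 0, 0, 1]
    - [0, 0, 0, 0, 0, 0, 1]
    - [0, 0, 0, 0, 0, 0, 1]
    - [0.022, 0, 0.055, 0, 0, 0, 1]
    - [0.022, 0, 0.055, 0, 0, 0, 1]
    - [0.022, 0, 0.055, 0, 0, 0, 1]
    - [0.022, 0, 0.055, 0, 0, 0, 1]
    - [0, 0, 0, 0, 0, 0, 1]

```text
clock: 11.18
ee_pos: [0.6431, 0.05, 0.1302]
tcp_rot: [0.638, 0.746, -0.126, 0.143]
force: [-0.3, -0.5, -0.4]
gripper_width: 0.088
grip_force: 30.0
```

```bash
python3 - <<'E'
from h import *
st(); print(jpos()); plan(tj(.0005,.002,.082),RJ2)
im,W=cloud('scene'); cv2.imwrite('pics/s4.png',cv2.resize(im[170:290,210:330],(720,720))[60:640])
im,W=cloud('top'); 
E
```

```text
11.1833 p [0.6431 0.05   0.1302] q [ 0.1923  0.5494  1.514  -0.4256  1.1355  0.2303] F [-0.2868 -0.5485 -0.3668] w 7.7060918520490045 g 29.998860955238342
[ -1.2316   1.6618 130.1843]
turn [-0.0029  0.0001  0.0014] rows 0.040010471226818674 | shift [0.0918 0.0087 0.2227] rows 1.1562721852841424
```

View pics/s4.png

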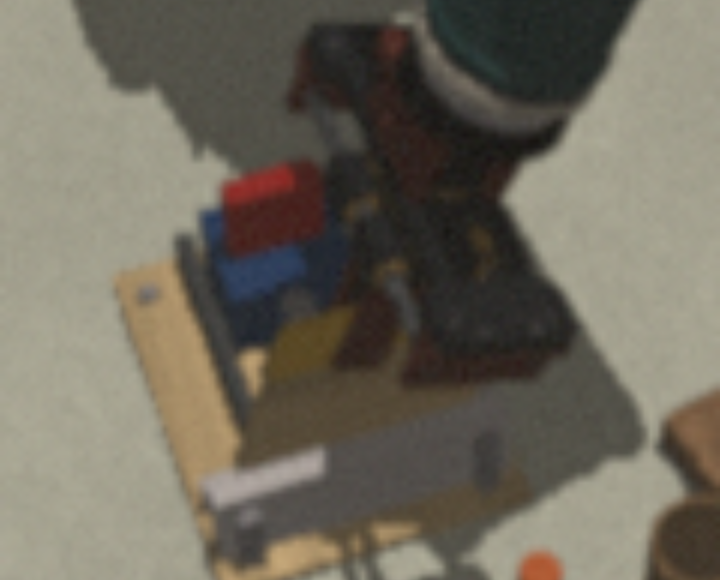

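The fin hangs behind the fence, over the groove, with its near end at (240,450). Going down.

Request:
servo_tool:
  rows:
    - [0, 0.008, 0, -0.003, 0, 0.001, 1]
    - [0.018, 0, 0.044, 0, 0, 0, 1]
    - [0.018, 0, 0.044, 0, 0, 0, 1]
    - [0.018, 0, 0.044, 0, 0, 0, 1]
    - [0.018, 0, 0.044, 0, 0, 0, 1]
    - [0.01, 0, 0.024, 0, 0, 0, 1]
    - [0, 0, 0, 0, 0, 0, 1]
    - [0, 0, 0, 0, 0, 0, 1]
    - [0, 0, 0, 0, 0, 0, 1]
    - [0, 0, 0, 0, 0, 0, 1]

```text
clock: 12.12
ee_pos: [0.6454, 0.0502, 0.0904]
tcp_rot: [0.639, 0.745, -0.124, 0.146]
force: [-5.2, -1.8, -3.9]
gripper_width: 0.09
grip_force: 30.0
```

```bash
python3 - <<'E'
from h import *
st(); print(jpos()); plan(tj(.001,.002,.078),RJ2)
E
```

```text
12.1167 p [0.6454 0.0502 0.0904] q [ 0.1923  0.5963  1.5438 -0.4443  1.0599  0.2707] F [-5.2429 -1.7519 -3.9292] w 7.956097837917616 g 30.024130269885063
[ 0.9787  1.4716 90.3768]
turn [ 0.0011  0.0004 -0.0006] rows 0.016661400939929686 | shift [0.0256 0.0001 0.0564] rows 0.29707689674842047
```

Request:
servo_tool:
  rows:
    - [0, -0.008, 0, 0, 0, 0, 1]
    - [0, 0, 0, 0, 0, 0, 1]
    - [0, 0, 0, 0, 0, 0, 1]
    - [0.004, 0, 0.01, 0, 0, 0, 1]
    - [0.004, 0, 0.01, 0, 0, 0, 1]
    - [0, 0, 0, 0, 0, 0, 1]
    - [0, 0, 0, 0, 0, 0, 1]
    - [0, 0, 0, 0, 0, 0, 1]
    - [0, 0, 0, 0, 0, 0, 1]
    - [0, 0, 0, 0, 0, 0, 1]

```text
clock: 12.95
ee_pos: [0.6454, 0.05, 0.0869]
tcp_rot: [0.639, 0.745, -0.123, 0.147]
force: [-4.9, -1.3, -0.8]
gripper_width: 0.09
grip_force: 30.0
```

```bash
python3 - <<'E'
from h import *
st(); print(jpos()); plan(tj(.001,.002,.078),RJ2)
E
```

```text
12.95 p [0.6454 0.05   0.0869] q [ 0.1923  0.5994  1.5489 -0.4477  1.0498  0.2761] F [-4.9481 -1.3011 -0.7758] w 7.937412970335558 g 30.02948820590973
[ 0.9682  1.3294 86.9104]
turn [ 0.003   0.0006 -0.001 ] rows 0.04055062001503687 | shift [0.0198 0.0002 0.0401] rows 0.2142846970944014
```

Request:
servo_tool:
  rows:
    - [0, -0.01, 0, 0, 0, 0, 1]
    - [0, 0, 0, 0, 0, 0, 1]
    - [0, 0, 0, 0, 0, 0, 1]
    - [0, 0, 0, 0, 0, 0, 1]
    - [0, 0, 0, 0, 0, 0, 1]
    - [0, 0, 0, 0, 0, 0, 1]
    - [0, 0, 0, 0, 0, 0, 1]
    - [0, 0, 0, 0, 0, 0, 1]
    - [0, 0, 0, 0, 0, 0, 1]
    - [0, 0, 0, 0, 0, 0, 1]

```text
clock: 13.78
ee_pos: [0.6445, 0.0503, 0.0867]
tcp_rot: [0.639, 0.745, -0.122, 0.147]
force: [0.2, -0.3, -1.2]
gripper_width: 0.088
grip_force: 30.0
```

```bash
python3 - <<'E'
from h import *
st(); print(jpos(),ctrl.get_state()['wrist_torque']); plan(tj(.001,.002,.078),RJ2)
E
```

```text
13.7833 p [0.6445 0.0503 0.0867] q [ 0.1926  0.5977  1.553  -0.448   1.0454  0.2778] F [ 0.2277 -0.296  -1.1974] w 7.730636639080071 g 29.998649060726166
[ 0.158   1.7182 86.6578] [ 0.2281 -0.0894 -0.0228]
turn [ 0.0044  0.0001 -0.0013] rows 0.05765978194651814 | shift [0.0175 0.0042 0.0396] rows 0.20870973529991246
```

Fence contact is at TCP x ≈ +0.9 mm, so the true groove is about 2 mm nearer than estimated. I am clear of it now and keep going down.

Request:
servo_tool:
  rows:
    - [0, -0.004, 0, 0.004, 0, -0.001, 1]
    - [0.005, 0, 0.011, 0, 0, 0, 1]
    - [0.005, 0, 0.011, 0, 0, 0, 1]
    - [0.004, 0, 0.008, 0, 0, 0, 1]
    - [0, 0, 0, 0, 0, 0, 1]
    - [0, 0, 0, 0, 0, 0, 1]
    - [0, 0, 0, 0, 0, 0, 1]
    - [0, 0, 0, 0, 0, 0, 1]
    - [0, 0, 0, 0, 0, 0, 1]
    - [0, 0, 0, 0, 0, 0, 1]

```text
clock: 14.62
ee_pos: [0.6436, 0.05, 0.081]
tcp_rot: [0.639, 0.745, -0.124, 0.146]
force: [-1.6, -1.0, 6.8]
gripper_width: 0.09
grip_force: 30.0
```

```bash
python3 - <<'E'
from h import *
st(); print(jpos(),ctrl.get_state()['wrist_torque']); plan(tj(0,.002,.078),RJ2)
E
```

```text
14.6167 p [0.6436 0.05   0.081 ] q [ 0.193   0.6067  1.553  -0.4495  1.0439  0.2807] F [-1.6443 -0.9734  6.8489] w 7.8959110997534285 g 29.99744340777397
[-0.8116  1.6348 80.9912] [-0.0154  0.2195 -0.0156]
turn [ 0.0003  0.0008 -0.0003] rows 0.011846229211225492 | shift [0.0073 0.0041 0.0132] rows 0.07483878470650653
```

On the floor (6.8 N up at z = 81 mm). I bring it lightly against the fence, then release.

Request:
servo_tool:
  rows:
    - [0, 0.005, -0.002, 0, 0, 0, 1]
    - [0, 0.004, 0, 0, 0, 0, 1]
    - [0, 0, 0, 0, 0, 0, 1]
    - [0, 0, 0, 0, 0, 0, 1]
    - [0, 0, 0, 0, 0, 0, 1]
    - [0, 0, 0, 0, 0, 0, 1]
    - [0, 0, 0, 0, 0, 0, 1]
    - [0, 0, 0, 0, 0, 0, 1]
    - [0, 0, 0, 0, 0, 0, 1]
    - [0, 0, 0, 0, 0, 0, 1]

```text
clock: 15.45
ee_pos: [0.6442, 0.0502, 0.081]
tcp_rot: [0.639, 0.745, -0.125, 0.145]
force: [-4.5, -0.4, 8.7]
gripper_width: 0.092
grip_force: 30.0
```

```bash
python3 - <<'E'
from h import *
st(); print(jpos(),ctrl.get_state()['wrist_torque'])
for k in('scene','top'):
    im,W=cloud(k); np.savez(k+'5.npz',im=im,W=W)
    if k=='scene':
        S=W;h=cv2.cvtColor(im,cv2.COLOR_BGR2HSV)
P=np.stack([(S-GROOVE)@jx,(S-GROOVE)@jy,S[...,2]],-1)
k=(P[...,2]<.115)&(P[...,2]>.067)&(abs(P[...,0]-.004)<.008)&(abs(P[...,1])<.09)&(h[...,1]>80)
Q=P[k]
for _ in range(3):
    c=Q.mean(0);nn=np.linalg.svd(Q-c)[2][2];nn*=np.sign(nn[0]);Q=Q[abs((Q-c)@nn)<.003]
print(len(Q),c,nn)
for lo in np.arange(.067,.115,.008):
    m=(Q[:,2]>=lo)&(Q[:,2]<lo+.008)
    if m.sum()>2:print(f'{lo:.3f}',m.sum(),Q[m][:,1].min(),Q[m][:,1].max())
E
```

```text
15.45 p [0.6442 0.0502 0.081 ] q [ 0.1931  0.6085  1.5493 -0.4485  1.0479  0.2791] F [-4.5194 -0.3654  8.6881] w 8.074837752542427 g 30.00504892319441
[-0.1349  1.685  81.0026] [-0.0617  0.6615 -0.0759]
100 [ 0.0044 -0.0145  0.0933] [ 0.9988 -0.0088  0.0477]
0.067 12 -0.03973376411122644 0.028869901563440308
0.075 13 -0.03610600770986424 0.026071761813182086
0.083 20 -0.03560380370964575 0.0257071922691376
0.091 16 -0.03210478099989291 -0.0026900595103982352
0.099 20 -0.030982475079512035 0.0008043062520724807
0.107 19 -0.027124084001413147 0.004721188802747584
```

Centred to about 2 mm and against the fence. Releasing.

Request:
servo_tool:
  rows:
    - [0, 0, 0, 0, 0, 0, 0.85]
    - [0, 0, 0, 0, 0, 0, 0.75]
    - [0, 0, 0, 0, 0, 0, 0.6]
    - [0, 0, 0, 0, 0, 0, 0.5]
    - [0, 0, 0, 0, 0, 0, 0.5]
    - [0, 0, 0, 0, 0, 0, 0.5]
    - [-0.01, 0, -0.025, 0, 0, 0, 0.5]
    - [-0.02, 0, -0.05, 0, 0, 0, 0.5]
    - [-0.02, 0, -0.05, 0, 0, 0, 0.5]
    - [-0.02, 0, -0.05, 0, 0, 0, 0.5]

```text
clock: 16.38
ee_pos: [0.6452, 0.0508, 0.1196]
tcp_rot: [0.639, 0.745, -0.124, 0.145]
force: [0.4, 0.5, 0.7]
gripper_width: 0.5
grip_force: 0.0
```

Request:
servo_tool:
  rows:
    - [-0.02, 0, -0.05, 0, 0, 0, 0.5]
    - [-0.02, 0, -0.05, 0, 0, 0, 0.5]
    - [-0.02, 0, -0.05, 0, 0, 0, 0.5]
    - [-0.02, 0, -0.05, 0, 0, 0, 0.5]
    - [-0.02, 0, -0.05, 0, 0, 0, 0.5]
    - [-0.02, 0, -0.05, 0, 0, 0, 0.5]
    - [0, -0.1, 0, 0, 0.06, 0, 0.5]
    - [0, -0.1, 0, 0, 0.06, 0, 0.5]
    - [0, -0.1, 0, 0, 0.06, 0, 0.5]
    - [0, -0.1, 0, 0, 0.06, 0, 0.5]

```text
clock: 17.22
ee_pos: [0.5657, 0.0395, 0.1841]
tcp_rot: [0.65, 0.76, -0.0, 0.002]
force: [-0.2, -1.2, -0.5]
gripper_width: 0.501
grip_force: 0.0
```

```bash
python3 - <<'E'
from h import *
st(); print(jpos()); plan(tj(-.118,0,.18),RJ)
im,S=cloud('scene');imt,T=cloud('top');np.savez('scene6.npz',im=im,W=S)
a=cv2.resize(im[150:290,200:340],(490,490),interpolation=cv2.INTER_CUBIC);
cv2.imwrite('pics/s6.png',a)
h=cv2.cvtColor(im,cv2.COLOR_BGR2HSV)
P=np.stack([(S-GROOVE)@jx,(S-GROOVE)@jy,S[...,2]],-1)
k=(P[...,2]<.125)&(P[...,2]>.067)&(abs(P[...,0])<.02)&(abs(P[...,1])<.09)&(h[...,1]>80)
Q=P[k]
for _ in range(3):
    c=Q.mean(0);nn=np.linalg.svd(Q-c)[2][2];nn*=np.sign(nn[0]);Q=Q[abs((Q-c)@nn)<.003]
print(len(Q),c,nn,Q.min(0),Q.max(0))
for lo in np.arange(.067,.12,.008):
    m=(Q[:,2]>=lo)&(Q[:,2]<lo+.008)
    if m.sum()>2:print(f'{lo:.3f}',m.sum(),Q[m][:,1].min(),Q[m][:,1].max())
E
```

```text
17.2167 p [0.5657 0.0395 0.1841] q [-0.0501  0.3484  1.6316 -0.0033  1.1585 -0.2037] F [-0.2307 -1.2317 -0.497 ] w 44.05088481843774 g 0.0
[-79.4194   3.0892 184.0735]
turn [0.0015 0.0023 0.0008] rows 0.03579745272950063 | shift [-0.0154 -0.1929  0.0204] rows 0.9332827807725185
251 [0.0043 0.0089 0.0925] [ 0.9996 -0.      0.0273] [ 0.001  -0.0394  0.0687] [0.0073 0.0541 0.1133]
0.067 24 -0.039442203840875316 0.0505017609561329
0.075 51 -0.03833319238603758 0.053096454159523146
0.083 39 -0.03483528271959053 0.05411505749766698
0.091 52 -0.031811756082397516 0.052743910811791056
0.099 42 -0.030878108077119486 0.05348770770547314
0.107 43 -0.028217681883529293 0.050571758403230964
```

View pics/s6.png

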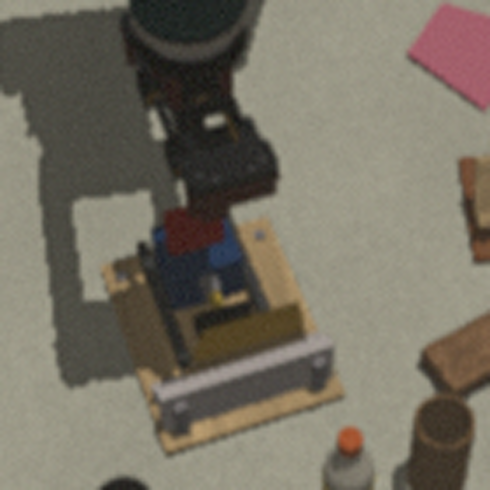

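The fin stands free in the groove behind the fence at crop (250,335), near-vertical and centred. Next is the handle at (195,228).

Request:
servo_tool:
  rows:
    - [0, -0.1, 0, 0.001, 0.002, 0.001, 0.5]
    - [-0.015, -0.1, 0, 0, 0, 0, 0.5]
    - [0, 0, 0, 0, 0, 0, 0.5]
    - [0, 0, 0.1, 0, 0, 0, 0.5]
    - [0, 0, 0.1, 0, 0, 0, 0.5]
    - [0, 0, 0.05, 0, 0, 0, 0.5]
    - [0, 0, 0, 0, 0, 0, 0.5]
    - [0, 0, 0, 0, 0, 0, 0.5]
    - [0, 0, 0, 0, 0, 0, 0.5]
    - [0, 0, 0, 0, 0, 0, 0.5]

```text
clock: 18.15
ee_pos: [0.5277, 0.0297, 0.1337]
tcp_rot: [0.651, 0.759, -0.002, 0.002]
force: [0.5, -1.0, 0.3]
gripper_width: 0.499
grip_force: 0.0
```

```bash
python3 - <<'E'
from h import *
st(); print(jpos()); plan(tj(-.1195,0,.075),RJ)
E
```

```text
18.15 p [0.5277 0.0297 0.1337] q [-0.071   0.3586  1.7669 -0.0056  1.0153 -0.22  ] F [ 0.4795 -0.9674  0.2703] w 43.887977688131464 g 0.0
[-118.3759   -0.7354  133.6537]
turn [-0.0001  0.0031 -0.001 ] rows 0.04099387909115163 | shift [ 0.0037 -0.0056  0.2933] rows 1.4069320434462271
```

Request:
servo_tool:
  rows:
    - [0.004, -0.005, 0.05, 0, 0.003, -0.001, 0.5]
    - [0, 0, 0.06, 0, 0, 0, 0.5]
    - [0, 0, 0.06, 0, 0, 0, 0.5]
    - [0, 0, 0.06, 0, 0, 0, 0.5]
    - [0, 0, 0.06, 0, 0, 0, 0.5]
    - [0, 0, 0, 0, 0, 0, 0.5]
    - [0, 0, 0, 0, 0, 0, 0.5]
    - [0, 0, 0, 0, 0, 0, 0.6]
    - [0, 0, 0, 0, 0, 0, 0.7]
    - [0, 0, 0, 0, 0, 0, 0.76]

```text
clock: 18.98
ee_pos: [0.526, 0.0302, 0.0755]
tcp_rot: [0.651, 0.759, -0.0, -0.0]
force: [0.3, 0.3, 0.6]
gripper_width: 0.314
grip_force: 0.0
```

Request:
servo_tool:
  rows:
    - [0, 0, 0, 0, 0, 0, 0.78]
    - [0, 0, 0, 0, 0, 0, 1]
    - [0, 0, 0, 0, 0, 0, 1]
    - [0, 0, 0, 0, 0, 0, 1]
    - [0, 0, 0, 0, 0, 0, 1]
    - [0, 0, 0, 0, 0, 0, 1]
    - [0, 0, 0, 0, 0, 0, 1]
    - [0, 0, 0, 0, 0, 0, 1]
    - [0, 0, 0, 0, 0, 0, 1]
    - [0, 0, 0, 0, 0, 0, 1]
  newtons: 25

```text
clock: 19.82
ee_pos: [0.5258, 0.0302, 0.0751]
tcp_rot: [0.651, 0.759, -0.0, -0.0]
force: [-0.9, 0.2, 5.9]
gripper_width: 0.185
grip_force: 25.0
```

```bash
python3 - <<'E'
from h import *
st(); print(jpos())
E
```

```text
19.8167 p [0.5258 0.0302 0.0751] q [-0.0738  0.4398  1.8226 -0.0001  0.8802 -0.2272] F [-0.9037  0.1703  5.9091] w 16.24037265569185 g 25.001254677772522
[-120.1844    0.0129   75.1192]
```

Handle gripped (16.2 mm) with the jaw at 0, TCP x = -120.2. Pushing forward.

Request:
servo_tool:
  rows:
    - [0, 0.02, 0, 0, 0, 0, 1]
    - [0, 0.025, 0, 0, 0, 0, 1]
    - [0, 0.025, 0, 0, 0, 0, 1]
    - [0, 0.025, 0, 0, 0, 0, 1]
    - [0, 0.025, 0, 0, 0, 0, 1]
    - [0, 0.025, 0, 0, 0, 0, 1]
    - [0, 0.025, 0, 0, 0, 0, 1]
    - [0, 0.02, 0, 0, 0, 0, 1]
    - [0, 0, 0, 0, 0, 0, 1]
    - [0, 0, 0, 0, 0, 0, 1]

```text
clock: 20.65
ee_pos: [0.5614, 0.0359, 0.0751]
tcp_rot: [0.651, 0.759, -0.002, -0.002]
force: [-7.6, -0.9, 11.8]
gripper_width: 0.181
grip_force: 25.0
```

```bash
python3 - <<'E'
from h import *
st(); print(jpos(), jpos()[0]+120.2)
E
```

```text
20.65 p [0.5614 0.0359 0.0751] q [-0.0586  0.4812  1.7396 -0.0006  0.9255 -0.2118] F [-7.6272 -0.8689 11.8198] w 15.885182440598166 g 25.034523010253906
[-84.1628   0.2225  75.1393] 36.037196231174576
```

Jaw at 36 mm and 7.7 N, matching the spring (7.3 N expected). Now the last 12 mm, easing off the downward load a little.

Request:
servo_tool:
  rows:
    - [0, 0.008, -0.004, 0, 0, 0, 1]
    - [0, 0.008, -0.002, 0, 0, 0, 1]
    - [0, 0.008, 0, 0, 0, 0, 1]
    - [0, 0.008, 0, 0, 0, 0, 1]
    - [0, 0.008, 0, 0, 0, 0, 1]
    - [0, 0.008, 0, 0, 0, 0, 1]
    - [0, 0.008, 0, 0, 0, 0, 1]
    - [0, 0, 0, 0, 0, 0, 1]
    - [0, 0, 0, 0, 0, 0, 1]
    - [0, 0, 0, 0, 0, 0, 1]

```text
clock: 21.48
ee_pos: [0.5693, 0.0372, 0.0751]
tcp_rot: [0.651, 0.759, -0.004, -0.004]
force: [-10.9, -3.0, 9.3]
gripper_width: 0.179
grip_force: 25.1
```

```bash
python3 - <<'E'
from h import *
st(); print(jpos(), jpos()[0]+120.2, ctrl.get_state()['force']@jx)
E
```

```text
21.4833 p [0.5693 0.0372 0.0751] q [-0.055   0.4926  1.7166 -0.0016  0.9428 -0.2076] F [-10.869   -3.0088   9.3498] w 15.789456090217545 g 25.082644522190094
[-76.15     0.2768  75.119 ] 44.05002590211352 -11.201383761731545
```

At 44 mm the force is 11.2 N against 11.3 N expected, so the fin is flat and the pad is working. About 4 mm to go.

Request:
servo_tool:
  rows:
    - [0, 0.006, 0, 0, 0, 0, 1]
    - [0, 0.006, 0, 0, 0, 0, 1]
    - [0, 0.006, 0, 0, 0, 0, 1]
    - [0, 0.006, 0, 0, 0, 0, 1]
    - [0, 0, 0, 0, 0, 0, 1]
    - [0, 0, 0, 0, 0, 0, 1]
    - [0, 0, 0, 0, 0, 0, 1]
    - [0, 0, 0, 0, 0, 0, 1]
    - [0, 0, 0, 0, 0, 0, 1]
    - [0, 0, 0, 0, 0, 0, 1]

```text
clock: 22.32
ee_pos: [0.573, 0.0378, 0.0751]
tcp_rot: [0.651, 0.759, -0.004, -0.004]
force: [-12.5, -3.3, 9.7]
gripper_width: 0.182
grip_force: 25.1
```

```bash
python3 - <<'E'
from h import *
st(); print(jpos(), jpos()[0]+120.2, ctrl.get_state()['force']@jx)
im,S=cloud('scene');cv2.imwrite('pics/s7.png',cv2.resize(im[150:290,200:340],(560,560),interpolation=cv2.INTER_CUBIC))
E
```

```text
22.3167 p [0.573  0.0378 0.0751] q [-0.0534  0.4977  1.7065 -0.002   0.9497 -0.2059] F [-12.5236  -3.29     9.681 ] w 15.974439923247594 g 25.08661240339279
[-72.4074   0.3137  75.0919] 47.79258084348923 -12.879509456623083
```

View pics/s7.png

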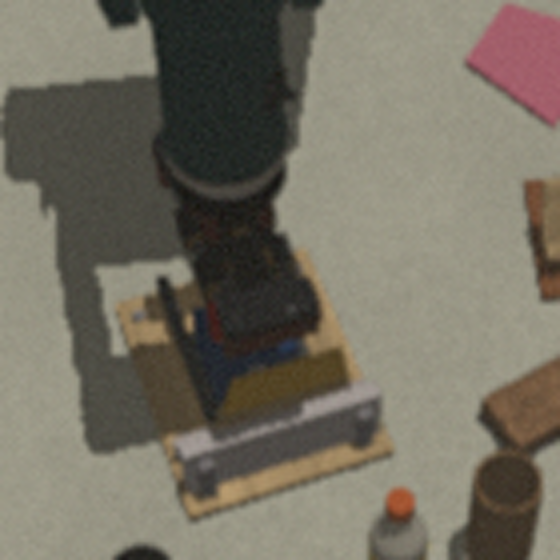

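The fin stands upright behind the fence at (285,385), with the handle still gripped at jaw ≈ 47.8 mm. Handing in.

```bash
python3 -c "
from bench import ctrl
print(ctrl.finish_job())"
```

```text
the job is handed in; nothing more can be done
None
```

The fin stands upright in the groove, within about 2 mm of centre and let go. The jaw is held at about 47.8 mm, which puts the pad about half in. I handed the job in at about 22 s; on the way to the fin, joint 4 briefly read -0.963 against its -0.96 limit.

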